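# Slide the heat sink up to the line on the preheating plate

## Task

Two aluminium pieces stand side by side on the grey top of the white board preheater. Slide the finned heat sink flat along the plate, without lifting it, until its edge that faces the black scribed line meets that line, square to it, and leave it lying there. Do not disturb the plain block beside it.

Things in the scene. Friction and masses are not known exactly. Their poses are not given: they have to be found in the camera images.
- heat_sink: Finned aluminium heat sink, 84 x 84 mm, 30 mm high, about 0.3 kg, loose on the preheater's top: 8 mm base, eight thin upright fins along its x axis, the outer two flush with its -y and +y sides, so these are flat faces 30 mm high. Too wide to grip. Origin: centre of its underside; z up; its -y side faces the line, its y axis within 10 degrees of the line's.
- heat_sink_edge (a point): Middle of the heat sink's lower edge on its -y side, the edge that is to meet the line (42 mm from the heat sink's origin).
- line: Black line, 3 mm wide, 288 mm long, scribed across the preheater's top; it is flush and stops nothing. Origin: its middle, on the top surface; x runs along the line, y across it towards the two pieces, z up. The preheater is fixed, its flat grey top 290 mm along the line's x by 340 mm along y, 85 mm above the bench, with 80 mm or more of top beyond the line on its -y side.
- block: Plain solid aluminium block, 84 x 84 x 30 mm, about 0.5 kg, loose on the preheater's top beside the heat sink, either on its +x or -x side, with 40 mm or more between them; to be left alone. Origin: centre of its underside, z up.

How it is judged (in metres and radians):
At the end, for the whole second after the job is handed in: The heat sink lies at rest flat on the preheater's top; the middle of its edge that faced the line is within 10 mm of the line, short of it or past it, the whole edge within the line's length, and square to the line within 10 degrees (y of heat_sink_edge in the frame of line between -0.01 and 0.01 m and x of heat_sink_edge in the frame of line between -0.105 and 0.105 m and angle between the y axis of heat_sink and the y axis of line, either way round below 0.18 rad and z of heat_sink in the frame of line between -0.005 and 0.005 m and angle between heat_sink's own z axis and vertical below 0.06 rad and linear speed of heat_sink below 0.01 m/s); the robot touches nothing.
It fails at once if the plain block is moved by more than 12 mm (distance of block from where it was at the start of the episode above 0.012 m).
It fails at once if the heat sink is lifted more than 12 mm off the plate (z of heat_sink in the frame of line above 0.012 m).
It also fails if it takes over 32 s, if anything falls off the work surface, if the arm or the gripper's body presses on something with over 40 N, if the wrist force passes 120 N, or if a joint passes its speed limit or range.

## Robot

A 6-joint arm with a two-finger parallel gripper is mounted at the origin on the work surface. World frame = base frame: x ahead of the robot, y to its left, z up, the work surface at z = 0. Lengths are in m, angles in degrees, forces in N, time in s.
With the tool pointing down it reaches from about 0.4 to 0.825 m from the base axis. Payload 7 kg.
Tool frame: the origin (TCP) lies midway between the tips of the shut fingers; the grasp point (between the pads) lies r.grip_depth behind it (r.grip_depth is the distance from the TCP to the grasp point, in m); z points along the fingers, y is the line along which they close (so a half turn about z gives the same grasp; the last joint's range is limited). The gripper opens to 88 mm and grips with 3 to 60 N. Pads are 19 mm wide; open, the fingers measure 130 mm over their backs; the gripper's body (78 mm by 193 mm) begins 47 mm behind the grasp point.
Start: joints at [-55.686, 20.546, 0.682, 0, -70.136, -16.507], TCP at [0.206, -0.643, 0.227] pointing down, gripper open.
Joint ranges: [-176.03, 176.03], [-82.01, 121.73], [-58.28, 71.71], [-173.87, 95.51], [-174.79, -0.11], [-173.66, 173.66]. Speed limits (degrees/s): [136.94, 136.94, 172.46, 180, 180, 180].

## Interface

Orientations are given as [roll, pitch, yaw] about the fixed x, y, z axes, in that order (R = Rz(yaw) Ry(pitch) Rx(roll)).
In Python, from plant import r gives the robot as it stands.
- The arm moves only by the tool nudge_tcp, called after "Call:" as name(argument=value, ...) on one line, values as JSON. Schema: {"type":"object","properties":{"increments":{"type":"array","items":{"type":"object","properties":{"trans":{"type":"array","items":{"type":"number"},"minItems":3,"maxItems":3},"rotvec":{"type":"array","items":{"type":"number"},"minItems":3,"maxItems":3}},"additionalProperties":false},"minItems":1,"maxItems":12},"aperture":{"type":"number"},"grip_n":{"type":"number"},"only":{"type":"string"},"quiet":{"type":"boolean"},"lines":{"type":"string"}},"required":["increments"],"additionalProperties":false}. increments is a list of rows, 1 to 12 of them, each an object with the fields trans (a list: dx, dy, dz in m), rotvec (a list: a rotation vector rx, ry, rz in degrees); a field left out counts as zero; each row is the pose to reach, as a shift and turn from the pose commanded when the call began, along the tool's axes at that moment; what a row does not reach only later rows make up. A row lasts 1/12 s, in which the tool goes at most 0.0417 m and 7.16 degrees, less where a joint would pass 70% of its speed; a pose out of reach is approached as far as the arm can. aperture is the finger opening in m, set as the call begins (left out keeps the last). The fingers move at their own pace and stop on an object; grip_n is the grip in N (left out, the last holds). Time passes only in rows, so rows that do not move let the fingers close. The tool returns the time, the measured TCP pose, the force, the opening and the grip force at its end. only (a regular expression) keeps the lines of the reply that match it, lines (a string "A,B") keeps lines A to B, and quiet returns only ok. Input that does not fit is refused with a message, and nothing moves.
- r.get_state(): the state, without advancing time (a new reading comes with each control period).
- r.capture(name): name is "side" or "top"; returns a dict with "frame" (400x640x3 uint8, red, green, blue), "z_map" (400x640 float32, m along the optical axis (not along the pixel's ray), 0 where there is no reading), "fx", "fy", "cx", "cy" (pixels), "cam_to_world" (4x4, takes a point from camera to world coordinates). Camera axes: x right, y down, z forward; pixel columns grow to the right and rows downward; lengths in m; the calibration is good to about 2 mm. A picture is of the moment at which its call begins.
- r.close_job(): hands the job in; it is judged then, once.
The state is a dict: "time_s": time; "joints": joint angles; "qd": joint speeds; "joint_torque": joint torques, N m; "tcp_pos": TCP position; "eef_rot": TCP orientation; "contact_force": force on the tool from outside, world axes, zero at the start; "moment": the same for the moment, N m; "gripper_width": finger opening in m; "gripper_force": force on a finger pad.
Only numpy, scipy, OpenCV 4.12 (cv2) and the standard library are available. Lean on these libraries where they do the work, as an engineer would, in place of code of your own. Each camera call takes 0.05 s, during which the arm holds its last target. There are 200 camera calls.

## Working session

There is one attempt and no reset: what is moved stays moved. The work goes in short steps, Python scripts to look and compute and a tool call to move; the robot and the scene stay as the last step left them, time stands still between calls to the robot, and variables do not carry over. Pictures are saved under pics/ and viewed, at most 10 in all, crops included, and the job is handed in when it is done.

```bash
ls; mkdir -p pics
```

Run:
```python
from plant import r
import cv2,numpy as np
s=r.get_state(); print(s['time_s'],s['tcp_pos'],s['eef_rot'],s['gripper_width'],r.grip_depth)
for n in("top","side"):
    c=r.capture(n); cv2.imwrite(f"pics/{n}0.png",c["frame"][:,:,::-1]); np.savez(f"{n}0.npz",**c)
    print(n,c["fx"],c["cx"],c["cy"],np.round(c["cam_to_world"],3).tolist())
```

```text
pics
plant.py
0.0 [ 0.20624621 -0.6422014   0.22560981] [ 1.79904835e+02 -7.68065748e-03 -1.62201956e+02] 0.08751907403232952 0.0188
top 397.56004532343127 321.4407281649822 206.9669852827328 [[0.015, -0.991, 0.133, 0.465], [-1.0, -0.016, -0.002, 0.036], [0.004, -0.133, -0.991, 0.787], [0.0, 0.0, 0.0, 1.0]]
side 497.2673990810116 316.47462583118255 200.03601174534182 [[-0.691, -0.486, 0.535, 0.203], [-0.723, 0.447, -0.527, 0.385], [0.016, -0.751, -0.66, 0.577], [0.0, 0.0, 0.0, 1.0]]
```

View pics/top0.png

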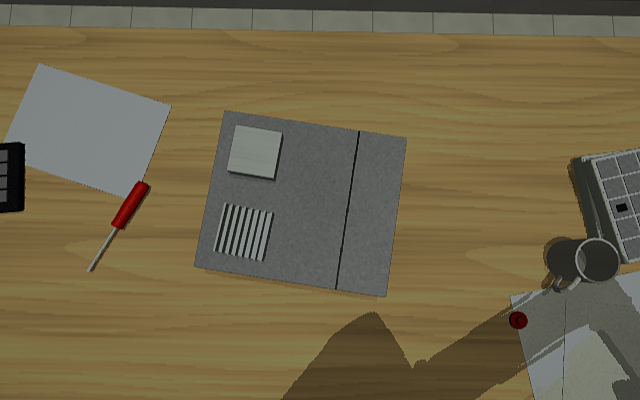

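View pics/side0.png

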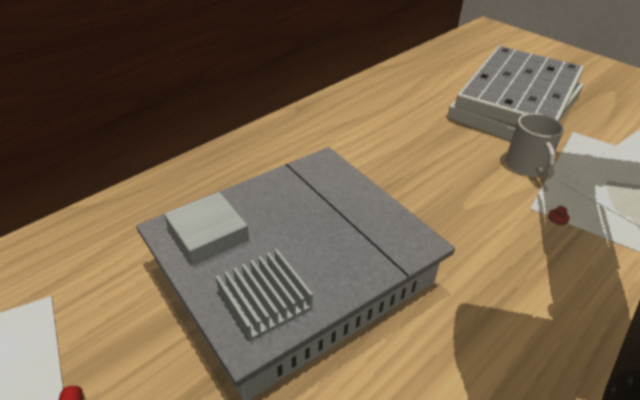

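Top view: block around (255,152), heat sink around (244,232), line from (359,131) to (337,289). The heat sink has to go right in the image, which is world −y. I'll enlarge this area to read the corners.

Run:
```python
import cv2
a=cv2.imread("pics/top0.png")[190:275,190:290]
cv2.imwrite("pics/crop0.png",cv2.resize(a,None,fx=7,fy=7,interpolation=cv2.INTER_CUBIC))
```

```text
(no output)
```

View pics/crop0.png

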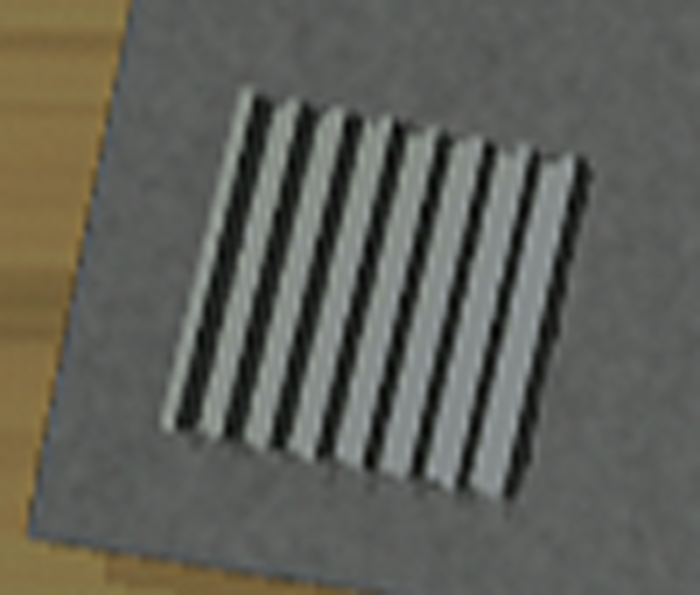

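Create h.py:
```python
import numpy as np,cv2
def ray(c,px,z):
    M=c["cam_to_world"]; px=np.atleast_2d(px).astype(float)
    d=np.c_[(px[:,0]-c["cx"])/c["fx"],(px[:,1]-c["cy"])/c["fy"],np.ones(len(px))]@M[:3,:3].T
    return M[:3,3]+d*((z-M[2,3])/d[:,2])[:,None]
def cloud(c):
    v,u=np.mgrid[:400,:640]; Z=c["z_map"]; M=c["cam_to_world"]
    P=np.stack([(u-c["cx"])/c["fx"]*Z,(v-c["cy"])/c["fy"]*Z,Z],-1)
    return P@M[:3,:3].T+M[:3,3]
```

Run:
```python
from h import *
c=dict(np.load("top0.npz"))
P=cloud(c); print("plate z",P[200:260,285:325,2].mean())
h=.085
L=ray(c,[[359,132],[337,288.5]],h)[:,:2]; print("line",L,np.linalg.norm(L[1]-L[0]))
o=L.mean(0); x=(L[0]-L[1]);x/=np.linalg.norm(x); y=np.array([-x[1],x[0]]); print("x",x,"y",y,"yaw y",np.degrees(np.arctan2(y[1],y[0])))
f=lambda p:np.c_[(p-o)@x,(p-o)@y]
C=ray(c,[[224.7,202.6],[272.6,212.1],[261.9,261],[213.6,251.4]],.115)[:,:2]
print("hs",C,np.linalg.norm(C-np.roll(C,-1,0),axis=1),"line frame",f(C),"c",C.mean(0))
e=C[0]-C[3]; print("fin yaw",np.degrees(np.arctan2(e[1],e[0])),"line yaw",np.degrees(np.arctan2(x[1],x[0])))
B=P[110:195,215:295].reshape(-1,3); B=B[(B[:,2]>.108)&(B[:,2]<.13)][:,:2]; print("block",cv2.boxPoints(cv2.minAreaRect(B.astype('f4'))),f(B).min(0),f(B).max(0))
B=P[197:268,205:290].reshape(-1,3); B=B[(B[:,2]>.108)&(B[:,2]<.13)][:,:2]; print("hs depth",cv2.minAreaRect(B.astype('f4')),f(B).min(0),f(B).max(0))
```

```text
plate z 0.08724566993014397
line [[ 0.69865915 -0.03226676]
 [ 0.41691293  0.00512631]] 0.2842167749610371
x [ 0.9913075  -0.13156533] y [0.13156533 0.9913075 ] yaw y 82.43994368060925
hs [[0.56002074 0.19960529]
 [0.54499501 0.1173791 ]
 [0.46226396 0.13266306]
 [0.47698088 0.21425931]] [0.0835878  0.08413101 0.08291282 0.08432294] line frame [[-0.02583123  0.2116165 ]
 [-0.02990823  0.12812819]
 [-0.11393098  0.13239476]
 [-0.11007722  0.21521797]] c [0.51106515 0.16597669]
fin yaw -10.007928767966606 line yaw -7.5600563193907435
block [[0.6046224  0.11779015]
 [0.68823653 0.10483213]
 [0.7011358  0.18806712]
 [0.6175217  0.20102514]] [0.02947879 0.1348554 ] [0.11547398 0.21979642]
hs depth ((0.512526273727417, 0.16744613647460938), (0.08460874110460281, 0.08381393551826477), 79.12554931640625) [-0.11281729  0.12913301] [-0.02464405  0.21722393]
```

Heat sink: centre (0.512, 0.167), fins at yaw −10.4°. Line: yaw −7.6°. The edge that should meet the line is about 130 mm from it, and the block gap is about 54 mm. The measured sizes match the ones given. 

Plan: lower the half-open fingers behind the +y face, with tool y along the line, and push along −y. I'll start with the transit.

Create go.py:
```python
import sys
from h import *
from plant import r
from scipy.spatial.transform import Rotation as R
s=r.get_state(); p=np.array(s['tcp_pos']); Q=R.from_euler('xyz',s['eef_rot'],degrees=True)
t=np.array(list(map(float,sys.argv[1:5])))
print('d',Q.inv().apply(t[:3]-p).round(4),'rot',(Q.inv()*R.from_euler('xyz',[180,0,t[3]],degrees=True)).as_rotvec(degrees=True).round(2))
```

```text
(no output)
```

Call:
nudge_tcp(increments=[{"trans": [-0.38, 0.29, 0], "rotvec": [0, 0, -64.7]}, {"trans": [-0.38, 0.29, 0], "rotvec": [0, 0, -64.7]}, {"trans": [-0.38, 0.29, 0], "rotvec": [0, 0, -64.7]}, {"trans": [-0.38, 0.29, 0], "rotvec": [0, 0, -64.7]}, {"trans": [-0.38, 0.29, 0], "rotvec": [0, 0, -64.7]}, {"trans": [-0.38, 0.29, 0], "rotvec": [0, 0, -64.7]}, {"trans": [-0.38, 0.29, 0], "rotvec": [0, 0, -64.7]}, {"trans": [-0.38, 0.29, 0], "rotvec": [0, 0, -64.7]}, {"trans": [-0.38, 0.29, 0], "rotvec": [0, 0, -64.7]}, {"trans": [-0.38, 0.29, 0], "rotvec": [0, 0, -64.7]}, {"trans": [-0.38, 0.29, 0], "rotvec": [0, 0, -64.7]}, {"trans": [-0.38, 0.29, 0], "rotvec": [0, 0, -64.7]}], aperture=0.03)

```text
time_s: 1.1
tcp_pos: [0.4813, -0.247, 0.2265]
eef_rot: [-180.0, 0.0, -97.4]
contact_force: [-0.2, -1.8, -0.0]
gripper_width: 0.0305
gripper_force: 0.0
```

```bash
python3 go.py 0.522 0.241 0.2 -97.6
```

```text
d [-0.4892  0.0222  0.0267] rot [-0.02  0.03  0.23]
```

Call:
nudge_tcp(increments=[{"trans": [-0.49, 0.022, 0.02]}, {"trans": [-0.49, 0.022, 0.02]}, {"trans": [-0.49, 0.022, 0.02]}, {"trans": [-0.49, 0.022, 0.02]}, {"trans": [-0.49, 0.022, 0.02]}, {"trans": [-0.49, 0.022, 0.02]}, {"trans": [-0.49, 0.022, 0.02]}, {"trans": [-0.49, 0.022, 0.02]}, {"trans": [-0.49, 0.022, 0.02]}, {"trans": [-0.49, 0.022, 0.02]}, {"trans": [-0.49, 0.022, 0.02]}, {"trans": [-0.49, 0.022, 0.02]}])

```text
time_s: 2.1
tcp_pos: [0.5212, 0.2412, 0.2062]
eef_rot: [180.0, -0.0, -97.4]
contact_force: [1.3, 0.1, 1.4]
gripper_width: 0.0303
gripper_force: 0.0
```

Call:
nudge_tcp(increments=[{}, {}])

```text
time_s: 2.27
tcp_pos: [0.5211, 0.24, 0.2055]
eef_rot: [179.9, -0.1, -97.3]
contact_force: [-0.0, -1.0, -0.6]
gripper_width: 0.0302
gripper_force: 0.0
```

```bash
python3 go.py 0.522 0.241 0.097 -97.6
```

Run:
```python
from plant import r
import cv2
a=r.capture("side")["frame"][:,:,::-1]; cv2.imwrite("pics/side1.png",a)
```

```text
d [-0.0013 -0.0009  0.1085] rot [ 0.07 -0.07  0.26]
```

View pics/side1.png

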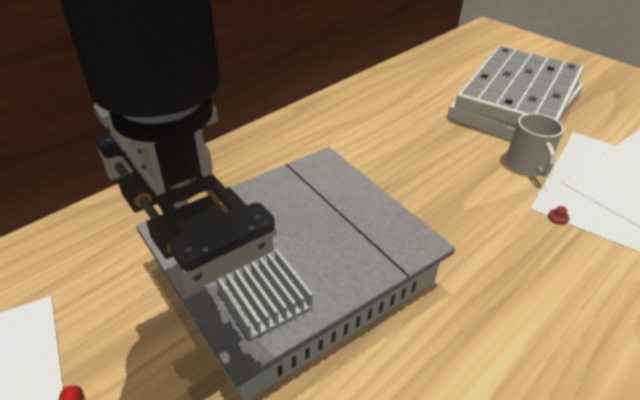

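Side view: the gripper hovers behind the heat sink, at about (225,250), with its finger line parallel to the +y face. The body passes over the block with plenty of height. Descending.

Call:
nudge_tcp(increments=[{"trans": [0, 0, 0.03], "rotvec": [0, 0, 0.2]}, {"trans": [0, 0, 0.06], "rotvec": [0, 0, 0.2]}, {"trans": [0, 0, 0.08], "rotvec": [0, 0, 0.2]}, {"trans": [0, 0, 0.095], "rotvec": [0, 0, 0.2]}, {"trans": [0, 0, 0.105], "rotvec": [0, 0, 0.2]}, {"trans": [0, 0, 0.105], "rotvec": [0, 0, 0.2]}])

```text
time_s: 2.82
tcp_pos: [0.5206, 0.2365, 0.0997]
eef_rot: [179.9, -0.1, -97.8]
contact_force: [-0.7, -0.3, -0.6]
gripper_width: 0.03
gripper_force: 0.0
```

Call:
nudge_tcp(increments=[{"trans": [0.005, 0, 0]}, {"trans": [0.01, 0, 0]}, {"trans": [0.015, 0, 0]}, {"trans": [0.02, 0, 0]}, {"trans": [0.024, 0, 0]}, {"trans": [0.028, 0, 0]}, {"trans": [0.032, 0, 0]}, {"trans": [0.036, 0, 0]}, {"trans": [0.04, 0, 0]}, {"trans": [0.044, 0, 0]}])

```text
time_s: 3.65
tcp_pos: [0.516, 0.1947, 0.1018]
eef_rot: [-180.0, 0.0, -97.7]
contact_force: [0.6, 3.4, 3.3]
gripper_width: 0.0298
gripper_force: 1.7
```

Run:
```python
from plant import r
import cv2
a=r.capture("top")["frame"][95:305,185:415,::-1]; cv2.imwrite("pics/top2.png",cv2.resize(a,None,fx=2.8,fy=2.8))
```

```text
(no output)
```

View pics/top2.png

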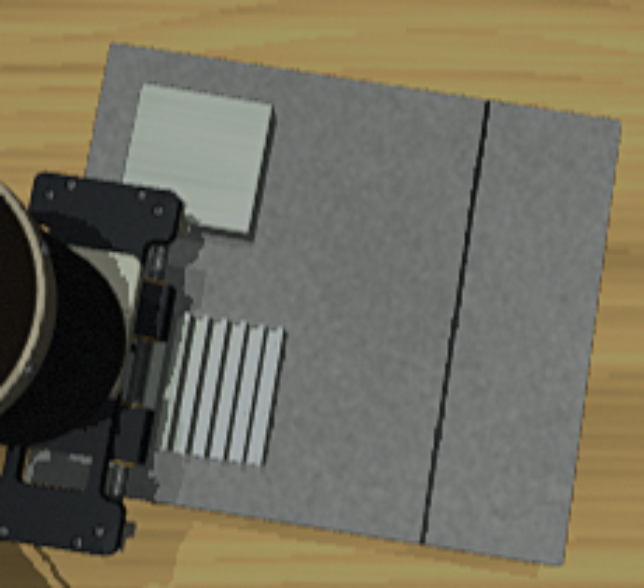

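Contact made, force low (3 N), and the sink has turned parallel to the line. Its front top corners are at crop (285,328) and (265,465).

Add to h.py:
```python
o=np.array([.55779,-.01357]);x=np.array([.99131,-.13157]);y=np.array([.13157,.99131])
f=lambda p:np.c_[(p-o)@x,(p-o)@y].round(4)
def edge(c,px): return f(ray(c,px,.115)[:,:2])
```

Run:
```python
from h import *
from plant import r
c=np.load("top0.npz")
print(edge(c,[[286.8,212.1],[279.6,261.1]]), f(np.array([r.get_state()['tcp_pos'][:2]])))
```

```text
[[-0.0264  0.1042]
 [-0.1098  0.1031]] [[-0.0692  0.2001]]
```

Call:
nudge_tcp(increments=[{"trans": [0.004, 0, 0]}, {"trans": [0.008, 0, 0]}, {"trans": [0.012, 0, 0]}, {"trans": [0.016, 0, 0]}, {"trans": [0.02, 0, 0]}, {"trans": [0.024, 0, 0]}, {"trans": [0.028, 0, 0]}, {"trans": [0.032, 0, 0]}, {"trans": [0.036, 0, 0]}, {"trans": [0.04, 0, 0]}, {"trans": [0.044, 0, 0]}, {"trans": [0.048, 0, 0]}])

```text
time_s: 4.7
tcp_pos: [0.5092, 0.1468, 0.1015]
eef_rot: [180.0, -0.0, -97.7]
contact_force: [0.3, 3.0, 2.7]
gripper_width: 0.03
gripper_force: 1.6
```

Call:
nudge_tcp(increments=[{"trans": [0.004, 0, 0]}, {"trans": [0.008, 0, 0]}, {"trans": [0.012, 0, 0]}, {"trans": [0.016, 0, 0]}, {"trans": [0.02, 0, 0]}, {"trans": [0.024, 0, 0]}, {"trans": [0.028, 0, 0]}, {"trans": [0.032, 0, 0]}, {"trans": [0.035, 0, 0]}, {"trans": [0.037, 0, 0]}, {"trans": [0.038, 0, 0]}, {"trans": [0.038, 0, 0]}])

```text
time_s: 5.7
tcp_pos: [0.504, 0.1091, 0.1014]
eef_rot: [180.0, -0.0, -97.7]
contact_force: [0.8, 1.5, 0.8]
gripper_width: 0.0296
gripper_force: 0.5
```

Run:
```python
from plant import r
from h import *
c=r.capture("top");np.savez("top3.npz",**c)
a=c["frame"][95:305,185:415,::-1]; cv2.imwrite("pics/top3.png",cv2.resize(a,None,fx=2.8,fy=2.8))
print(f(np.array([r.get_state()['tcp_pos'][:2]])))
```

```text
[[-0.0696  0.1145]]
```

View pics/top3.png

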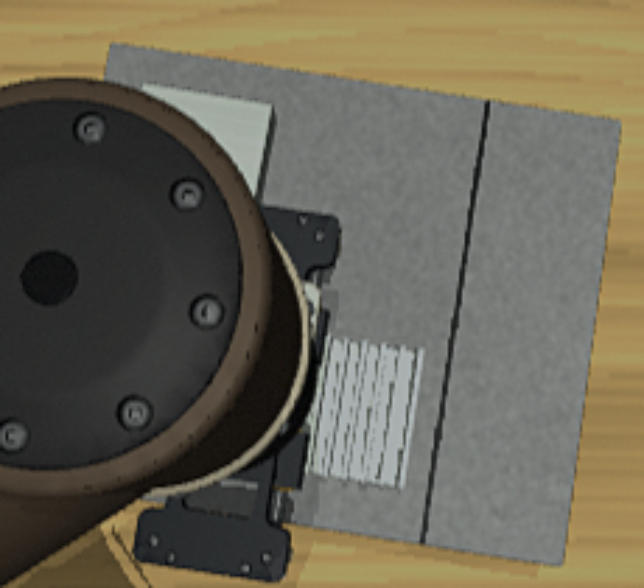

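The sink is square and almost at the line. Its front top corners are at crop (423,348) and (406,489), and the line at those heights is at about x=453 and x=432.

Run:
```python
from h import *
c=np.load("top3.npz"); print(edge(c,[[336.1,219.3],[330,269.6]]))
P=cloud(c)[205:290,295:345].reshape(-1,3); q=P[(P[:,2]>.11)&(P[:,2]<.122)]; print(len(q),np.percentile(f(q[:,:2])[:,1],[0,1,3]))
```

```text
[[-0.0262  0.0194]
 [-0.1113  0.0175]]
631 [0.0196  0.0199  0.02039]
```

Remaining distance is about 19 mm.

Call:
nudge_tcp(increments=[{"trans": [0.003, 0, 0]}, {"trans": [0.006, 0, 0]}, {"trans": [0.009, 0, 0]}, {"trans": [0.012, 0, 0]}, {"trans": [0.015, 0, 0]}, {"trans": [0.017, 0, 0]}, {"trans": [0.018, 0, 0]}, {"trans": [0.019, 0, 0]}, {"trans": [0.019, 0, 0]}])

```text
time_s: 6.5
tcp_pos: [0.5014, 0.0903, 0.1015]
eef_rot: [180.0, -0.0, -97.7]
contact_force: [0.2, 0.2, 0.2]
gripper_width: 0.0299
gripper_force: 0.0
```

Call:
nudge_tcp(increments=[{"trans": [-0.01, 0, 0]}, {"trans": [-0.02, 0, 0]}, {"trans": [-0.03, 0, 0]}, {"trans": [-0.03, 0, -0.02]}, {"trans": [-0.03, 0, -0.05]}, {"trans": [-0.05, 0, -0.08]}, {"trans": [-0.08, 0, -0.1]}, {"trans": [-0.11, 0, -0.1]}, {"trans": [-0.14, 0, -0.1]}, {"trans": [-0.14, 0, -0.1]}])

```text
time_s: 7.33
tcp_pos: [0.5214, 0.2347, 0.2019]
eef_rot: [-179.9, 0.1, -97.5]
contact_force: [0.1, 0.4, -0.3]
gripper_width: 0.0303
gripper_force: 0.0
```

Run:
```python
from plant import r
from h import *
c=r.capture("top");np.savez("top4.npz",**c)
a=c["frame"][95:305,185:415,::-1]; cv2.imwrite("pics/top4.png",cv2.resize(a,None,fx=2.8,fy=2.8))
P=cloud(c)[205:295,295:380].reshape(-1,3); q=P[(P[:,2]>.11)&(P[:,2]<.122)]; print(len(q),f(q[:,:2]).min(0),f(q[:,:2]).max(0))
```

```text
820 [-0.1096  0.0004] [-0.0261  0.0845]
```

View pics/top4.png

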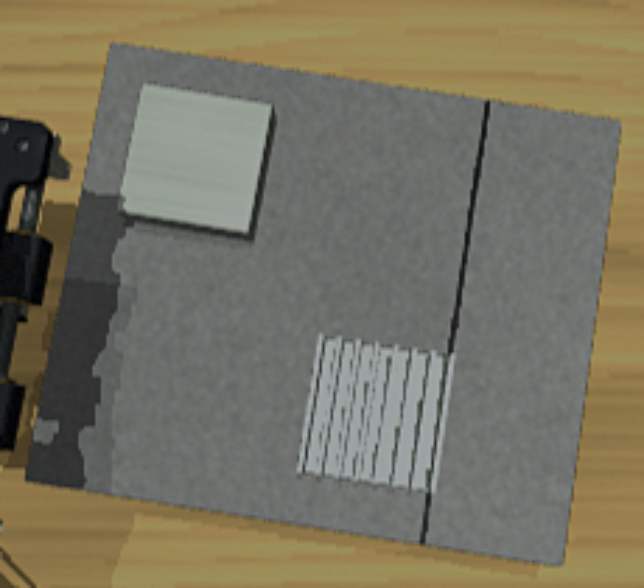

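The heat sink's front edge lies on the line, from crop (452,353) to (433,490), at y ≈ 0.4 mm and square. The block is still at (197,160), where it was, and the arm is clear.

```bash
python3 -c "
from plant import r
print(r.close_job())"
```

```text
the job is handed in; nothing more can be done
None
```

I slid the heat sink to the line and handed the job in at about 7.4 s: by the last camera image its edge is about 0.4 mm short of the line and square to it, the block shows no movement, and the arm is clear. The hand-in returned no verdict.

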